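Put the cordless handset on its charger inside the roll-top desk box

TASK

Roll open the slatted cover of the desk box (it has a black pull tab), then lower the cordless handset onto the sloping charging rest inside: keys facing out, earpiece end uppermost, straight, lying flat on the slope with its foot against the blue ledge, and do not let go of it before it lies there. Then roll the cover fully shut over it, leaving the mouse, the pen cup and the white cube where they are.

Things in the scene. Friction and masses are not known exactly. Their poses are not given: they have to be found in the camera images.
- bin: White roll-top box fixed to the desk, 300 deep (x) x 274 wide (y) x 187 high (mm). Origin: centre of its underside; x points from its front (robot side) to its back, y left, z up. Half-drum shape: round cheeks (inner faces y = +-125, radius 157) about a level axis along y through point drum. Front wall: x = -137 to -129, top at z = 100.
- drum (a point): Point on the drum's axis, at x = 0, y = 0, z = 30 mm of the box; axes as the box's. All radii are from the axis along y through it; angles are measured from level front (-x) up over the top (90 degrees) to the back. A fixed white shell, radius 136 to 142, closes the back from 107 degrees on; the cover slides outside it.
- cover (a joint): The cover, a stiff curved shell of 13 beech slats, 246 wide, radius 146 to 154 mm, turning about the drum's axis. 0 = fully shut (slats from 30 to 108 degrees); grows as it rolls up and back, to the stop at 1.36 rad (fully open). 0.3 kg, friction 0.5 N m: it stays where left; 2 to 6 N at the tab moves it. May start up to 0.3 ajar.
- tab (a point): Centre of the cover's black pull tab: 32 mm wide along the box's y, 12 thick along the track, 36 tall, standing out radially from radius 154 to 190 mm; this point is at radius 172, at (38 degrees + joint value): 38 shut, 116 fully open. Can be pinched across its 32 mm. Its axes turn with the cover: equal to the box's when shut.
- rest: Grey sloping charging rest fixed in the box. Origin: on its face, mid-width, where the blue foot ledge begins: x = -72, y = 0, z = 26 mm of the box. x points up the slope (25 degrees above level, toward the box's back), y left, z square out of the face. Face 70 wide, 140 long from the ledge; the ledge stands 14 mm out of it. No side walls.
- handset: Black cordless phone handset, 140 (x) x 50 (y) x 24 (z) mm, about 0.15 kg, lying keys up on the desk, left or right of the box. Origin: centre of its underside (back); x points to the earpiece and green screen end, z out of the keys; the foot is the end at -x. Seated, its origin is 70 mm up the slope from the rest's origin, axes as the rest's.
- earpiece (a point): Slot of the earpiece on the handset's key face: x = 61, z = 24 mm of the handset.
- mouse: Grey computer mouse 105 x 58 x 28 mm, loose, on the other side of the box from the handset; leave alone. Origin: centre of its underside.
- pencup: Wooden pen cup 72 across, 100 high, pens to 165 mm, loose, behind the work; leave alone. Origin: centre of its underside.
- cube: White 85 x 85 x 80 mm cube with a cork top, loose, behind the work; leave alone. Origin: centre of its underside.
Things that resemble listed ones, but are neither listed nor needed, are in the scene too. What is shaped like the handset but purple is not meant.

How it is judged:
By the outcome, as a careful person would: the job done as asked, in the order asked, and still so for the second after the job is handed in, with the robot touching nothing.
It also fails if it takes over 72 s, if anything falls off the work surface, if the arm or the gripper's body presses on something with over 40 N, if the wrist force passes 120 N, or if a joint passes its speed limit or range.

ROBOT

A 6-joint arm with a two-finger parallel gripper is mounted at the origin on the work surface. World frame = base frame: x ahead of the robot, y to its left, z up, the work surface at z = 0. Lengths are in m, angles in rad, forces in N, time in s.
With the tool pointing down it reaches from about 0.25 to 0.725 m from the base axis. Payload 4 kg.
Tool frame: the origin (TCP) lies midway between the tips of the shut fingers; the grasp point (between the pads) lies 19 mm behind it; z points along the fingers, y is the line along which they close (so a half turn about z gives the same grasp; the last joint's range is limited). The gripper opens to 85 mm and grips with 20 to 120 N. Pads are 22 mm wide; open, the fingers measure 114 mm over their backs; the gripper's body (76 mm by 85 mm) begins 54 mm behind the grasp point. The pads swing forward as they close: fully open they stand 13 mm farther back than shut.
Start: joints at [0, 0.241, 0.005, 1.335, 0, 1.571], TCP at [0.5, -0, 0.231] pointing down, gripper open.
Joint ranges: [-2.72, 2.72], [-1.05, 1.87], [-1.09, 1.28], [-1.99, 2.15], [-1.42, 1.44], [-3.14, 3.14]. Speed limits (rad/s): [2.79, 2.79, 3.14, 3.14, 3.14, 3.14].

INTERFACE

Orientations are given as a unit quaternion [x, y, z, w].
In Python, from workcell import bot, camera, job_done gives the robot as it stands.
- The arm moves only by the tool carry_out, never from a script. Its argument "plan" is a list of rows, each an object of numbers: "dx", "dy", "dz": the shift along the tool's x, y, z in mm; "twist": the turn about the tool's z in degrees; "fingers": the closure, from -1 (fully open) to 1 (shut). In form: [{"dx": .., "dy": .., "dz": .., "twist": .., "fingers": ..}, ...]. A call has exactly 5 rows; each row is the pose to reach, as a shift and turn from the pose commanded when the call began, along the tool's axes at that moment; what a row does not reach only later rows make up. A row lasts 1/12 s, in which the tool goes at most 41.7 mm and 7.16 degrees, less where a joint would pass 70% of its speed; a pose out of reach is approached as far as the arm can. A call with a gripper value outside its range is refused whole. The fingers move at their own pace and stop on an object; the grip force is fixed at half the most. Time passes only in rows, so rows that repeat a pose let the fingers close, or fill a call up. It gives the time, the measured TCP pose, the force, the opening and the grip force at its end, in the units of the state.
- bot.get_obs(): the state, without advancing time (a new reading comes with each control period).
- camera(name): name is "scene" or "side" or "wrist"; returns a dict with "image" (420x560x3 uint8, red, green, blue), "intrinsics" (3x3 intrinsics, pixels), "eye" and "attitude" of the camera in the world. Camera axes: x right, y down, z forward; pixel columns grow to the right and rows downward; lengths in m; the calibration is good to about 2 mm. A picture is of the moment at which its call begins. There is no depth.
- job_done(): hands the job in; it is judged then, once.
The state is a dict: "clock": time; "joint_pos": joint angles; "joint_vel": joint speeds; "tau": joint torques, N m; "eef_pos": TCP position; "tool_rot": TCP orientation; "ft_force": force on the tool from outside, world axes, zero at the start; "ft_torque": the same for the moment, N m; "grip_width": finger opening in m; "grasp_force": force on a finger pad.
Only numpy, scipy, OpenCV 4.12 (cv2) and the standard library are available. Lean on these libraries where they do the work, as an engineer would, in place of code of your own. Each camera call takes 0.05 s, during which the arm holds its last target. There are 200 camera calls.

## Working session

There is one attempt and no reset: what is moved stays moved. The work goes in short steps, Python scripts to look and compute and a tool call to move; the robot and the scene stay as the last step left them, time stands still between calls to the robot, and variables do not carry over. Pictures are saved under pics/ and viewed, at most 10 in all, crops included, and the job is handed in when it is done.

Besides the shell and the picture viewer there is one more tool, called after "Emit:" as name(argument=value, ...), one argument or row to a line, values as JSON. carry_out: Moves the arm, as the interface text tells. Its arguments: {"type":"object","properties":{"plan":{"type":"array","items":{"type":"object","properties":{"dx":{"type":"number"},"dy":{"type":"number"},"dz":{"type":"number"},"twist":{"type":"number"},"fingers":{"type":"number"}}}}},"required":["plan"]}

```bash
ls; mkdir -p pics
cat > h.py <<'E'
import numpy as np, cv2
from scipy.spatial.transform import Rotation as R
from workcell import bot, camera, job_done
def shot(name,fn):
    c=camera(name); cv2.imwrite(f'pics/{fn}.png',c['image'][:,:,::-1]); np.savez(f'pics/{fn}.npz',**{k:np.array(c[k]) for k in c}); return c
def load(fn): return dict(np.load(f'pics/{fn}.npz'))
def rot(c):
    a=np.array(c['attitude']); return a if a.shape==(3,3) else R.from_quat(a).as_matrix()
def proj(c,P):
    P=np.atleast_2d(P); q=(P-c['eye'])@rot(c); q=q@np.array(c['intrinsics']).T; return q[:,:2]/q[:,2:]
def onz(c,uv,z):
    uv=np.atleast_2d(uv); d=np.c_[uv,np.ones(len(uv))]@np.linalg.inv(c['intrinsics']).T@rot(c).T
    return c['eye']+d*((z-c['eye'][2])/d[:,2])[:,None]
E
python3 - <<'E'
from h import *
a=[shot(n,n+'0') for n in('scene','side','wrist')]
for c in a: print(c['eye'],c['attitude'],c['intrinsics'])
print(bot.get_obs())
big=np.vstack([np.hstack([a[0]['image'],a[1]['image']])])
E
```

```text
pics
[0.92322463 0.09532047 1.37397327] [ 0.62026268  0.76629458 -0.12839476 -0.10761787] [[543.82810076   0.         284.43891421]
 [  0.         543.82810076 205.327523  ]
 [  0.           0.           1.        ]]
[ 0.42052537 -0.47873764  1.54698524] [ 0.98064523 -0.09984692  0.01722307 -0.16753775] [[521.66985109   0.         280.81034643]
 [  0.         521.66985109 212.48887831]
 [  0.           0.           1.        ]]
[0.49951714 0.06710173 0.37358974] [ 9.90947822e-01  1.14444109e-04 -1.42453461e-03  1.34239976e-01] [[370.21115342   0.         276.97859991]
 [  0.         370.21115342 208.74648105]
 [  0.           0.           1.        ]]
{'clock': 0.15, 'joint_pos': array([ 2.61867677e-05,  2.41269580e-01,  4.04111279e-03,  1.33519070e+00,
       -6.22908974e-06,  1.57080592e+00]), 'joint_vel': array([-0.00051189, -0.00286422,  0.00237393, -0.00072999, -0.00020751,
       -0.00117739]), 'tau': array([-1.62746033e-03, -3.72633219e+01,  2.52638429e+01,  1.23480460e-02,
       -1.30651040e-05,  1.49362950e-05]), 'eef_pos': array([4.99527850e-01, 1.11904910e-05, 2.30605479e-01]), 'tool_rot': array([ 7.07100679e-01,  7.07112418e-01, -5.75971586e-04, -5.71546428e-04]), 'ft_force': array([-0.16326775,  0.78889952, -0.72550005]), 'ft_torque': array([ 0.00404614, -0.01072863,  0.01026782]), 'grasp_force': 0.0, 'grip_width': 0.08543668234427533}
```

View pics/scene0.png

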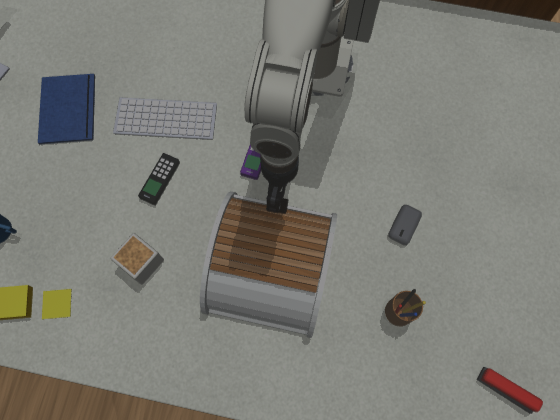

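View pics/side0.png

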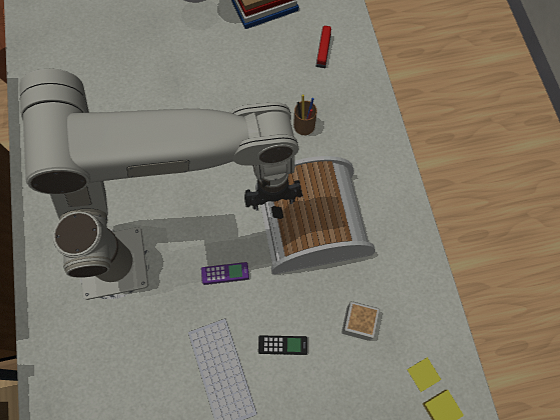

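Run:
```python
import cv2,numpy as np
s=cv2.imread('pics/side0.png');w=cv2.imread('pics/scene0.png')
A=cv2.resize(s[140:290,240:390],(600,600),interpolation=3)   # x4
B=cv2.resize(s[325:365,250:315],(195*1,120),interpolation=3)
C=cv2.resize(w[185:340,195:345],None,fx=1,fy=1)
out=np.zeros((600,800,3),np.uint8);out[:,:600]=A;out[:120,600:795]=B   # x3
D=cv2.resize(w[150:210,130:190],(195,195),interpolation=3);out[130:325,600:795]=D
cv2.imwrite('pics/crop1.png',out)
cv2.imwrite('pics/crop2.png',cv2.resize(w[185:335,195:345],(600,600),interpolation=3))
```

```text
(no output)
```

View pics/crop1.png

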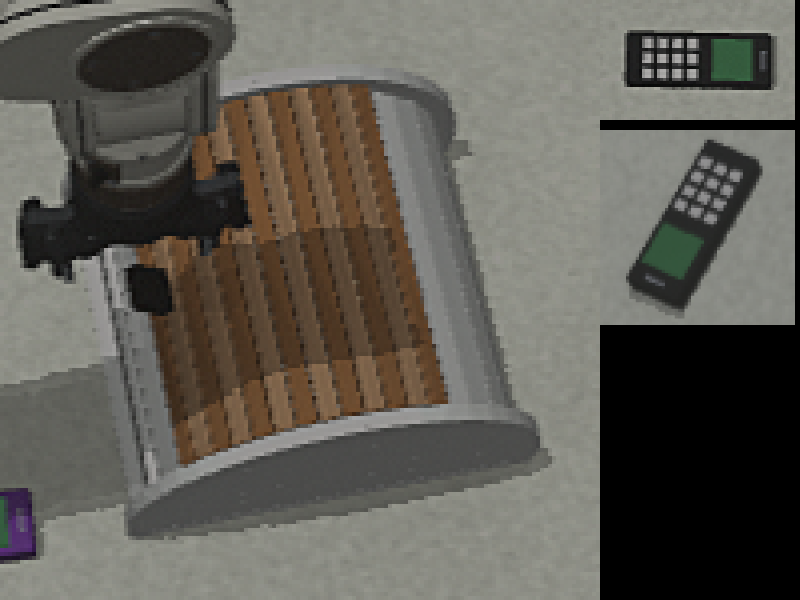

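View pics/crop2.png

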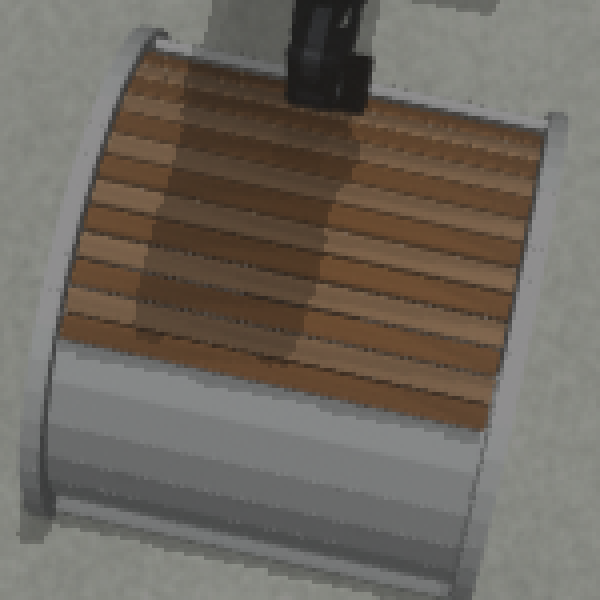

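Run:
```python
from h import *
from scipy.optimize import least_squares
s=load('side0');w=load('scene0')
# handset: green screen centroid & black blob per view
for c,(x0,y0,x1,y1) in((s,(250,325,315,365)),(w,(130,150,190,210))):
    im=c['image'][y0:y1,x0:x1].astype(int)
    g=(im[...,1]-im[...,0]>25); v,u=np.nonzero(g); gc=onz(c,[u.mean()+x0,v.mean()+y0],.024)
    m=((im.max(2)<70)|g).astype(np.uint8); m=cv2.morphologyEx(m,cv2.MORPH_CLOSE,np.ones((5,5)))
    cs=max(cv2.findContours(m,0,2)[0],key=cv2.contourArea); r=cv2.minAreaRect(cs); b=cv2.boxPoints(r)+[x0,y0]
    P=onz(c,b,.024); print('screen',gc.round(4),'corners',P.round(4).tolist(),'c',P.mean(0).round(4),[np.linalg.norm(P[i]-P[i-1]).round(4) for i in range(4)])
# box
A=lambda u,v:[240+(u+.5)/4-.5,140+(v+.5)/4-.5]
B=lambda u,v:[195+(u+.5)/4-.5,185+(v+.5)/4-.5]
def cyl(r,a,y): return lambda q:[-r*np.cos(np.radians(a)+q),y,.03+r*np.sin(np.radians(a)+q)]
k=lambda *p:(lambda q:list(p))
obs=[(s,A(128,535),k(-.150,-.137,0)),(s,A(182,465),cyl(.154,30,-.123)),(s,A(447,402),cyl(.154,108,-.123)),(s,A(372,85),cyl(.154,108,.123)),
(w,B(62,340),cyl(.154,108,-.123)),(w,B(485,430),cyl(.154,108,.123)),(w,B(160,42),k(-.137,-.125,.1)),(w,B(548,127),k(-.137,.125,.1)),
(s,A(150,290),cyl(.175,38,0))]
def W(p,l):
    c_,s_=np.cos(p[2]),np.sin(p[2]); return [p[0]+c_*l[0]-s_*l[1],p[1]+s_*l[0]+c_*l[1],l[2]]
def f(p): return np.ravel([proj(c,W(p,l(p[3])))[0]-uv for c,uv,l in obs])
r=least_squares(f,[.65,0,-.1,.1],loss='soft_l1'); print(r.x.round(4),np.degrees(r.x[2])); print(f(r.x).reshape(-1,2).round(1).tolist())
```

```text
screen [[ 0.4849 -0.3509  0.024 ]] corners [[0.3806, -0.354, 0.024], [0.3915, -0.3039, 0.024], [0.5281, -0.3357, 0.024], [0.5156, -0.3854, 0.024]] c [ 0.4539 -0.3447  0.024 ] [np.float64(0.1386), np.float64(0.0513), np.float64(0.1402), np.float64(0.0513)]
screen [[ 0.4824 -0.3505  0.024 ]] corners [[0.5173, -0.3811, 0.024], [0.3755, -0.3508, 0.024], [0.3938, -0.2972, 0.024], [0.5343, -0.3289, 0.024]] c [ 0.4552 -0.3395  0.024 ] [np.float64(0.0549), np.float64(0.1451), np.float64(0.0567), np.float64(0.144)]
[ 0.6235  0.0035 -0.0135  0.175 ] -0.7730009024657638
[[2.4, -0.3], [-1.3, 0.1], [0.3, -0.2], [-0.6, -0.7], [-1.2, -0.1], [-0.3, 1.5], [-0.9, -0.3], [0.3, -0.4], [-1.2, -0.6]]
```

Emit:
carry_out(
  plan=[
    {"dx": 0,"dy": -8,"dz": 0,"twist": -7,"fingers": 1},
    {"dx": 0,"dy": -16,"dz": 0,"twist": -14,"fingers": 1},
    {"dx": 0,"dy": -24,"dz": 0,"twist": -21,"fingers": 1},
    {"dx": 0,"dy": -25,"dz": 0,"twist": -28,"fingers": 1},
    {"dx": 0,"dy": -25,"dz": 0,"twist": -35,"fingers": 1},
  ],
)

```text
clock: 0.57
eef_pos: [0.4742, 0.0, 0.2311]
tool_rot: [0.459, 0.888, -0.0, -0.0]
ft_force: [-0.1, -0.0, -0.2]
grip_width: 0.0259
grasp_force: 0.0
```

Emit:
carry_out(
  plan=[
    {"dx": 0,"dy": 0,"dz": 0,"twist": -7,"fingers": 1},
    {"dx": 0,"dy": 0,"dz": 0,"twist": -14,"fingers": 1},
    {"dx": 0,"dy": 0,"dz": 0,"twist": -21,"fingers": 1},
    {"dx": 0,"dy": 0,"dz": 0,"twist": -28,"fingers": 1},
    {"dx": 0,"dy": 0,"dz": 0,"twist": -35,"fingers": 1},
  ],
)

```text
clock: 0.98
eef_pos: [0.4747, -0.0, 0.231]
tool_rot: [0.171, 0.985, -0.0, -0.0]
ft_force: [-0.4, 0.5, 0.2]
grip_width: -0.0
grasp_force: 0.0
```

Emit:
carry_out(
  plan=[
    {"dx": 0,"dy": 0,"dz": 0,"twist": -7,"fingers": 1},
    {"dx": 0,"dy": 0,"dz": 0,"twist": -14,"fingers": 1},
    {"dx": 0,"dy": 0,"dz": 0,"twist": -20,"fingers": 1},
    {"dx": 0,"dy": 0,"dz": 0,"twist": -20,"fingers": 1},
    {"dx": 0,"dy": 0,"dz": 0,"twist": -20,"fingers": 1},
  ],
)

```text
clock: 1.4
eef_pos: [0.4748, 0.0, 0.231]
tool_rot: [0.001, 1.0, 0.0, -0.0]
ft_force: [-0.4, 0.8, 0.1]
grip_width: 0.0
grasp_force: 0.0
```

Run:
```python
from h import *
o=bot.get_obs(); print(o['joint_pos'].round(3),o['eef_pos'].round(4),R.from_quat(o['tool_rot']).as_matrix().round(3),o['grip_width'])
a=shot('side','side1');b=shot('wrist','wrist1'); print(b['eye'])
out=np.zeros((600,800,3),np.uint8);out[:400,:400]=cv2.resize(a['image'][140:290,240:390],(400,400),interpolation=3);out[:300,400:]=cv2.resize(b['image'],(400,300))
cv2.imwrite('pics/c3.png',out[:400,:,::-1])
```

```text
[ 0.     0.191 -0.059  1.322  0.     0.003] [0.4748 0.     0.231 ] [[-1.     0.003 -0.001]
 [ 0.003  1.     0.   ]
 [ 0.001  0.    -1.   ]] 1.2611315252376189e-05
[4.07550417e-01 9.33088100e-05 3.74223222e-01]
```

View pics/c3.png

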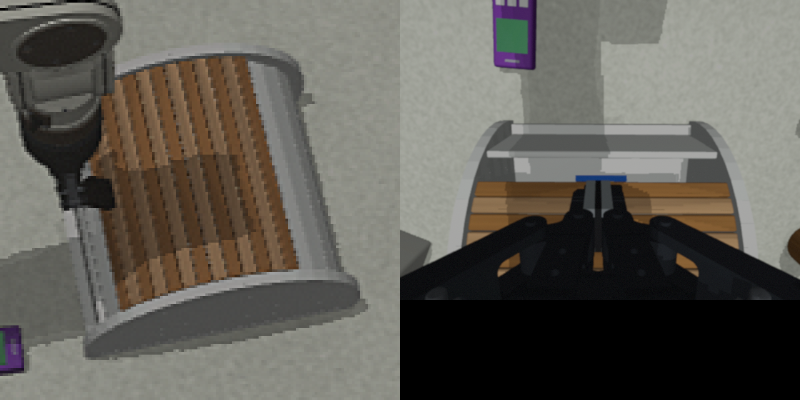

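Run:
```python
from h import *
b=load('wrist1'); 
for uv in((126,213),(445,213),(126,219),(445,219)): print(onz(b,uv,.1).round(4))
print(onz(b,[(246,249),(315,249)],.04).round(4))
p=(.6235,.0035,-.0135)
for l in((-.137,-.125,.1),(-.137,.125,.1),(-.129,0,.1)):
    c,s=np.cos(p[2]),np.sin(p[2]); print(proj(b,[p[0]+c*l[0]-s*l[1],p[1]+s*l[0]+c*l[1],l[2]]).round(1))
v=b['image'][:,160].astype(int).sum(1); print(list(zip(range(160,260),v[160:260])))
```

```text
[[ 0.4858 -0.1166  0.1   ]]
[[0.4864 0.1292 0.1   ]]
[[ 0.4906 -0.1171  0.1   ]]
[[0.4912 0.1297 0.1   ]]
[[ 0.5393 -0.0303  0.04  ]
 [ 0.5394  0.0362  0.04  ]]
[[121.9 211.9]]
[[446.3 215.3]]
[[284.1 223.5]]
[(160, np.int64(472)), (161, np.int64(471)), (162, np.int64(470)), (163, np.int64(470)), (164, np.int64(472)), (165, np.int64(473)), (166, np.int64(472)), (167, np.int64(475)), (168, np.int64(474)), (169, np.int64(472)), (170, np.int64(469)), (171, np.int64(457)), (172, np.int64(405)), (173, np.int64(374)), (174, np.int64(455)), (175, np.int64(494)), (176, np.int64(502)), (177, np.int64(502)), (178, np.int64(503)), (179, np.int64(499)), (180, np.int64(501)), (181, np.int64(503)), (182, np.int64(502)), (183, np.int64(503)), (184, np.int64(502)), (185, np.int64(501)), (186, np.int64(490)), (187, np.int64(413)), (188, np.int64(325)), (189, np.int64(293)), (190, np.int64(293)), (191, np.int64(294)), (192, np.int64(293)), (193, np.int64(292)), (194, np.int64(298)), (195, np.int64(295)), (196, np.int64(295)), (197, np.int64(296)), (198, np.int64(296)), (199, np.int64(298)), (200, np.i
[... 609 characters left out ...]
8, np.int64(452)), (229, np.int64(446)), (230, np.int64(438)), (231, np.int64(432)), (232, np.int64(422)), (233, np.int64(419)), (234, np.int64(418)), (235, np.int64(414)), (236, np.int64(394)), (237, np.int64(378)), (238, np.int64(357)), (239, np.int64(345)), (240, np.int64(336)), (241, np.int64(305)), (242, np.int64(272)), (243, np.int64(263)), (244, np.int64(250)), (245, np.int64(244)), (246, np.int64(242)), (247, np.int64(234)), (248, np.int64(233)), (249, np.int64(230)), (250, np.int64(228)), (251, np.int64(229)), (252, np.int64(225)), (253, np.int64(218)), (254, np.int64(185)), (255, np.int64(167)), (256, np.int64(172)), (257, np.int64(170)), (258, np.int64(170)), (259, np.int64(164))]
```

Emit:
carry_out(
  plan=[
    {"dx": 0,"dy": 5,"dz": 30,"twist": 0,"fingers": 1},
    {"dx": 0,"dy": 5,"dz": 60,"twist": 0,"fingers": 1},
    {"dx": 0,"dy": 5,"dz": 86,"twist": 0,"fingers": 1},
    {"dx": -3,"dy": 5,"dz": 86,"twist": 0,"fingers": 1},
    {"dx": -5,"dy": 5,"dz": 86,"twist": 0,"fingers": 1},
  ],
)

```text
clock: 1.92
eef_pos: [0.4791, 0.005, 0.1445]
tool_rot: [0.0, 1.0, -0.0, -0.002]
ft_force: [-0.3, -0.2, 0.8]
grip_width: 0.0002
grasp_force: 0.0
```

Emit:
carry_out(
  plan=[
    {"dx": -14,"dy": 0,"dz": -12,"twist": 0,"fingers": 1},
    {"dx": -33,"dy": 0,"dz": -25,"twist": 0,"fingers": 1},
    {"dx": -48,"dy": 0,"dz": -33,"twist": 0,"fingers": 1},
    {"dx": -62,"dy": 0,"dz": -40,"twist": 0,"fingers": 1},
    {"dx": -78,"dy": 0,"dz": -45,"twist": 0,"fingers": 1},
  ],
)

```text
clock: 2.33
eef_pos: [0.5588, 0.0048, 0.1932]
tool_rot: [0.0, 1.0, -0.0, 0.001]
ft_force: [-3.1, -0.0, 0.6]
grip_width: 0.0002
grasp_force: 1.7
```

Emit:
carry_out(
  plan=[
    {"dx": -16,"dy": 0,"dz": -5,"twist": 0,"fingers": 1},
    {"dx": -33,"dy": 0,"dz": -7,"twist": 0,"fingers": 1},
    {"dx": -49,"dy": 0,"dz": -8,"twist": 0,"fingers": 1},
    {"dx": -64,"dy": 0,"dz": -10,"twist": 0,"fingers": 1},
    {"dx": -79,"dy": 0,"dz": -10,"twist": 0,"fingers": 1},
  ],
)

```text
clock: 2.75
eef_pos: [0.638, 0.0049, 0.2029]
tool_rot: [0.0, 1.0, -0.0, 0.001]
ft_force: [-1.8, -0.4, -0.8]
grip_width: 0.0001
grasp_force: 1.0
```

Emit:
carry_out(
  plan=[
    {"dx": -14,"dy": -1,"dz": 2,"twist": 0,"fingers": 1},
    {"dx": -29,"dy": -2,"dz": 6,"twist": 0,"fingers": 1},
    {"dx": -37,"dy": -2,"dz": 10,"twist": 0,"fingers": 1},
    {"dx": -43,"dy": -2,"dz": 13,"twist": 0,"fingers": 1},
    {"dx": -45,"dy": -2,"dz": 14,"twist": 0,"fingers": 1},
  ],
)

```text
clock: 3.17
eef_pos: [0.683, 0.0029, 0.1869]
tool_rot: [0.0, 1.0, -0.0, 0.001]
ft_force: [-3.9, -0.3, 7.1]
grip_width: 0.0001
grasp_force: 3.2
```

Emit:
carry_out(
  plan=[
    {"dx": -1,"dy": 0,"dz": -1,"twist": 0,"fingers": 1},
    {"dx": -3,"dy": 0,"dz": -1,"twist": 0,"fingers": 1},
    {"dx": -5,"dy": 0,"dz": 0,"twist": 0,"fingers": 1},
    {"dx": -5,"dy": 0,"dz": 0,"twist": 0,"fingers": 1},
    {"dx": -5,"dy": 0,"dz": 0,"twist": 0,"fingers": 1},
  ],
)

```text
clock: 3.58
eef_pos: [0.6836, 0.0029, 0.1877]
tool_rot: [0.0, 1.0, -0.0, -0.003]
ft_force: [-11.0, -0.0, 6.5]
grip_width: -0.0003
grasp_force: 6.2
```

Emit:
carry_out(
  plan=[
    {"dx": 5,"dy": 0,"dz": -35,"twist": 0,"fingers": 1},
    {"dx": 30,"dy": 0,"dz": -60,"twist": 2,"fingers": 1},
    {"dx": 55,"dy": -30,"dz": -60,"twist": 5,"fingers": 0},
    {"dx": 80,"dy": -60,"dz": -60,"twist": 9,"fingers": -1},
    {"dx": 105,"dy": -90,"dz": -60,"twist": 12.7,"fingers": -1},
  ],
)

```text
clock: 4.0
eef_pos: [0.5812, -0.0873, 0.2476]
tool_rot: [0.111, 0.994, -0.0, 0.001]
ft_force: [0.3, -1.2, 0.7]
grip_width: 0.0359
grasp_force: 0.0
```

Run:
```python
from h import *
o=bot.get_obs(); M=R.from_quat(o['tool_rot']).as_matrix(); print(o['eef_pos'],M.round(3).tolist()); print(M.T@(np.array([.45,-.33,.2])-o['eef_pos'])*1000)
```

```text
[ 0.5812239 -0.0872913  0.2476062] [[-0.975, 0.221, 0.003], [0.221, 0.975, -0.001], [-0.003, -0.0, -1.0]]
[  74.41370762 -265.72466603   47.3980729 ]
```

Emit:
carry_out(
  plan=[
    {"dx": 11,"dy": -38,"dz": 0,"twist": 0,"fingers": -1},
    {"dx": 22,"dy": -76,"dz": 0,"twist": 0,"fingers": -1},
    {"dx": 33,"dy": -114,"dz": 0,"twist": 0,"fingers": -1},
    {"dx": 44,"dy": -152,"dz": 0,"twist": 0,"fingers": -1},
    {"dx": 55,"dy": -190,"dz": 0,"twist": 0,"fingers": -1},
  ],
)

```text
clock: 4.42
eef_pos: [0.4853, -0.2616, 0.2472]
tool_rot: [0.11, 0.994, -0.0, 0.001]
ft_force: [0.9, -0.3, -1.0]
grip_width: 0.0852
grasp_force: 0.0
```

Emit:
carry_out(
  plan=[
    {"dx": 10,"dy": -35,"dz": 15,"twist": 0,"fingers": -1},
    {"dx": 20,"dy": -70,"dz": 30,"twist": 0,"fingers": -1},
    {"dx": 20,"dy": -76,"dz": 47,"twist": 0,"fingers": -1},
    {"dx": 20,"dy": -76,"dz": 47,"twist": 0,"fingers": -1},
    {"dx": 20,"dy": -76,"dz": 47,"twist": 0,"fingers": -1},
  ],
)

```text
clock: 4.83
eef_pos: [0.4495, -0.3298, 0.199]
tool_rot: [0.111, 0.994, 0.001, -0.001]
ft_force: [1.4, 0.8, -0.2]
grip_width: 0.0852
grasp_force: 0.0
```

Run:
```python
from h import *
o=bot.get_obs(); print(o['eef_pos'],o['grip_width'])
c=shot('wrist','wrist2'); s=shot('side','side2'); w=shot('scene','scene2')
out=np.zeros((420,800,3),np.uint8); out[:300,:400]=cv2.resize(c['image'],(400,300)); out[:400,400:]=cv2.resize(w['image'][185:335,195:345],(400,400),interpolation=3)
cv2.imwrite('pics/c4.png',out[:,:,::-1])
im=c['image'].astype(int); g=(im[...,1]-im[...,0]>25)&(im[...,1]-im[...,2]>5); n,l,st,ce=cv2.connectedComponentsWithStats(g.astype(np.uint8)); 
for i in range(1,n):
    if st[i,4]>200: print(st[i],ce[i],onz(c,ce[i],.024), onz(c,cv2.boxPoints(cv2.minAreaRect(np.argwhere(l==i)[:,::-1].astype(np.float32))),.024).round(4).tolist())
```

```text
[ 0.44946672 -0.32978296  0.19901652] 0.08523425714738203
[ 508    0   51   43 1937] [532.06917914  19.29736706] [[ 0.36312046 -0.10580641  0.024     ]] [[0.3452, -0.1233, 0.024], [0.3538, -0.0857, 0.024], [0.3843, -0.0865, 0.024], [0.3755, -0.1252, 0.024]]
[ 243  209   44   42 1722] [264.24680604 229.42044135] [[ 0.48505643 -0.34984405  0.024     ]] [[0.4622, -0.3639, 0.024], [0.4707, -0.3265, 0.024], [0.5089, -0.3349, 0.024], [0.5001, -0.3735, 0.024]]
```

View pics/c4.png

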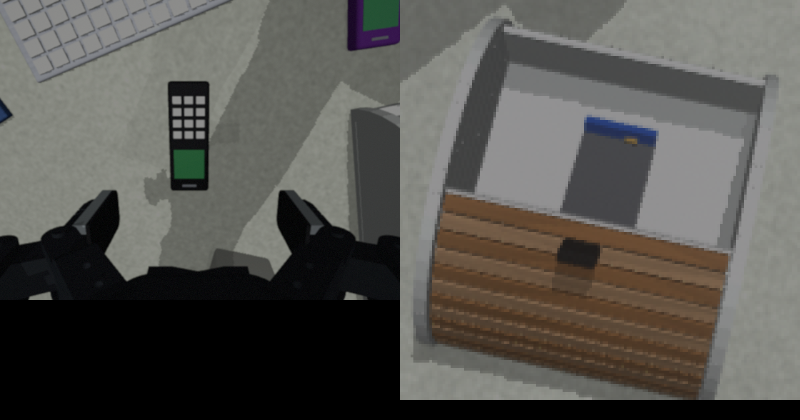

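Run:
```python
from h import *
c=load('wrist2'); im=c['image'].astype(int)[100:280,215:310]
m=((im.max(2)<75)|((im[...,1]-im[...,0]>25))).astype(np.uint8); m=cv2.morphologyEx(m,cv2.MORPH_CLOSE,np.ones((9,9)))
q=max(cv2.findContours(m,0,2)[0],key=cv2.contourArea); b=cv2.boxPoints(cv2.minAreaRect(q))+[215,100]; print(b)
P=onz(c,b,.024); C=P.mean(0); print(P.round(4).tolist(),C,[np.linalg.norm(P[i]-P[i-1]).round(4) for i in range(4)])
M=R.from_quat(bot.get_obs()['tool_rot']).as_matrix(); p=bot.get_obs()['eef_pos']
print(M.T@(np.array([C[0],C[1],.003])-p)*1000, M.round(3).tolist())
# rest/ledge in scene2: blue mask corners
w=load('scene2'); i2=w['image'].astype(int); bl=(i2[...,2]-i2[...,0]>50); bl[:200]=0;bl[300:]=0;bl[:,:220]=0
n,l,st,ce=cv2.connectedComponentsWithStats(bl.astype(np.uint8)); print(st[1:],ce[1:])
for k,z in((1,.039),): print(onz(w,ce[1:],z))
```

```text
[[235. 114.]
 [292. 114.]
 [292. 266.]
 [235. 266.]]
[[0.3812, -0.3503, 0.024], [0.3917, -0.304, 0.024], [0.5256, -0.3329, 0.024], [0.5139, -0.3846, 0.024]] [ 0.45310646 -0.34296227  0.024     ] [np.float64(0.1371), np.float64(0.0475), np.float64(0.137), np.float64(0.053)]
[ -3.98798187 -12.84067895 197.85084655] [[-0.976, 0.218, 0.002], [0.218, 0.976, -0.001], [-0.002, -0.001, -1.0]]
[[265 229  26   8  70]] [[277.35714286 232.12857143]]
[[0.53947286 0.00317891 0.039     ]]
```

Emit:
carry_out(
  plan=[
    {"dx": 4,"dy": -13,"dz": 40,"twist": 0,"fingers": -1},
    {"dx": 4,"dy": -13,"dz": 80,"twist": 0,"fingers": -1},
    {"dx": 4,"dy": -13,"dz": 120,"twist": 0,"fingers": -1},
    {"dx": 4,"dy": -13,"dz": 150,"twist": 0,"fingers": -1},
    {"dx": 4,"dy": -13,"dz": 165,"twist": 0,"fingers": -1},
  ],
)

```text
clock: 5.4
eef_pos: [0.4427, -0.3392, 0.0311]
tool_rot: [0.109, 0.994, 0.001, -0.002]
ft_force: [0.3, 1.0, -0.3]
grip_width: 0.0855
grasp_force: 0.0
```

Emit:
carry_out(
  plan=[
    {"dx": 0,"dy": 0,"dz": 15,"twist": 0,"fingers": -1},
    {"dx": 0,"dy": 0,"dz": 26,"twist": 0,"fingers": -1},
    {"dx": 0,"dy": 0,"dz": 30,"twist": 0,"fingers": -1},
    {"dx": 0,"dy": 0,"dz": 30,"twist": 0,"fingers": 0},
    {"dx": 0,"dy": 0,"dz": 30,"twist": 0,"fingers": 1},
  ],
)

```text
clock: 5.82
eef_pos: [0.4446, -0.3419, 0.0053]
tool_rot: [0.11, 0.994, -0.0, 0.001]
ft_force: [0.6, 0.0, 1.2]
grip_width: 0.0639
grasp_force: 0.0
```

Emit:
carry_out(
  plan=[
    {"dx": 0,"dy": 0,"dz": 0,"twist": 0,"fingers": 1},
    {"dx": 0,"dy": 0,"dz": 0,"twist": 0,"fingers": 1},
    {"dx": 0,"dy": 0,"dz": 0,"twist": 0,"fingers": 1},
    {"dx": 0,"dy": 0,"dz": 0,"twist": 0,"fingers": 1},
    {"dx": 0,"dy": 0,"dz": 0,"twist": 0,"fingers": 1},
  ],
)

```text
clock: 6.23
eef_pos: [0.4449, -0.3427, 0.0061]
tool_rot: [0.111, 0.994, -0.001, 0.002]
ft_force: [0.1, 1.0, 6.6]
grip_width: 0.048
grasp_force: 65.0
```

Emit:
carry_out(
  plan=[
    {"dx": 0,"dy": 0,"dz": -20,"twist": 0,"fingers": 1},
    {"dx": 0,"dy": 0,"dz": -60,"twist": 0,"fingers": 1},
    {"dx": 0,"dy": 0,"dz": -100,"twist": 0,"fingers": 1},
    {"dx": 0,"dy": 0,"dz": -140,"twist": 0,"fingers": 1},
    {"dx": 0,"dy": 0,"dz": -180,"twist": 0,"fingers": 1},
  ],
)

```text
clock: 6.65
eef_pos: [0.4429, -0.3415, 0.186]
tool_rot: [0.111, 0.994, 0.0, -0.0]
ft_force: [0.9, -0.9, -2.4]
grip_width: 0.0487
grasp_force: 64.1
```

Emit:
carry_out(
  plan=[
    {"dx": -4,"dy": 16,"dz": -30,"twist": 0,"fingers": 1},
    {"dx": -10,"dy": 46,"dz": -55,"twist": 0,"fingers": 1},
    {"dx": -17,"dy": 83,"dz": -70,"twist": 0,"fingers": 1},
    {"dx": -25,"dy": 122,"dz": -75,"twist": 0,"fingers": 1},
    {"dx": -33,"dy": 160,"dz": -75,"twist": 0,"fingers": 1},
  ],
)

```text
clock: 7.07
eef_pos: [0.512, -0.1922, 0.2619]
tool_rot: [0.111, 0.994, -0.001, 0.002]
ft_force: [1.1, -0.5, -1.5]
grip_width: 0.0484
grasp_force: 64.1
```

Emit:
carry_out(
  plan=[
    {"dx": -8,"dy": 38,"dz": 0,"twist": -2,"fingers": 1},
    {"dx": -16,"dy": 76,"dz": 0,"twist": -4,"fingers": 1},
    {"dx": -24,"dy": 114,"dz": 0,"twist": -7,"fingers": 1},
    {"dx": -32,"dy": 152,"dz": 0,"twist": -10,"fingers": 1},
    {"dx": -40,"dy": 190,"dz": 0,"twist": -12.5,"fingers": 1},
  ],
)

```text
clock: 7.48
eef_pos: [0.5919, -0.0147, 0.2593]
tool_rot: [0.001, 1.0, -0.0, -0.0]
ft_force: [0.4, -0.9, -1.0]
grip_width: 0.0488
grasp_force: 64.1
```

Emit:
carry_out(
  plan=[
    {"dx": 0,"dy": 20,"dz": 0,"twist": 0,"fingers": 1},
    {"dx": 0,"dy": 22,"dz": 0,"twist": 0,"fingers": 1},
    {"dx": 0,"dy": 22,"dz": 0,"twist": 0,"fingers": 1},
    {"dx": 0,"dy": 22,"dz": 0,"twist": 0,"fingers": 1},
    {"dx": 0,"dy": 22,"dz": 0,"twist": 0,"fingers": 1},
  ],
)

```text
clock: 7.9
eef_pos: [0.5915, 0.0042, 0.2593]
tool_rot: [0.003, 1.0, -0.0, -0.0]
ft_force: [-0.2, -0.8, -1.5]
grip_width: 0.0485
grasp_force: 64.1
```

Run:
```python
from h import *
o=bot.get_obs(); print(o['eef_pos'],o['grip_width'],o['grasp_force'],R.from_quat(o['tool_rot']).as_matrix().round(3).tolist())
c=shot('wrist','wrist3'); s=shot('side','side3');print(c['eye'])
cv2.imwrite('pics/c5.png',cv2.resize(c['image'],(800,600),interpolation=3)[:,:,::-1])
```

```text
[0.5914812  0.00422585 0.25934744] 0.04851148478466252 64.0700912475586 [[-1.0, 0.005, -0.0], [0.005, 1.0, -0.0], [0.0, -0.0, -1.0]]
[0.52415119 0.00455887 0.40246314]
```

View pics/c5.png

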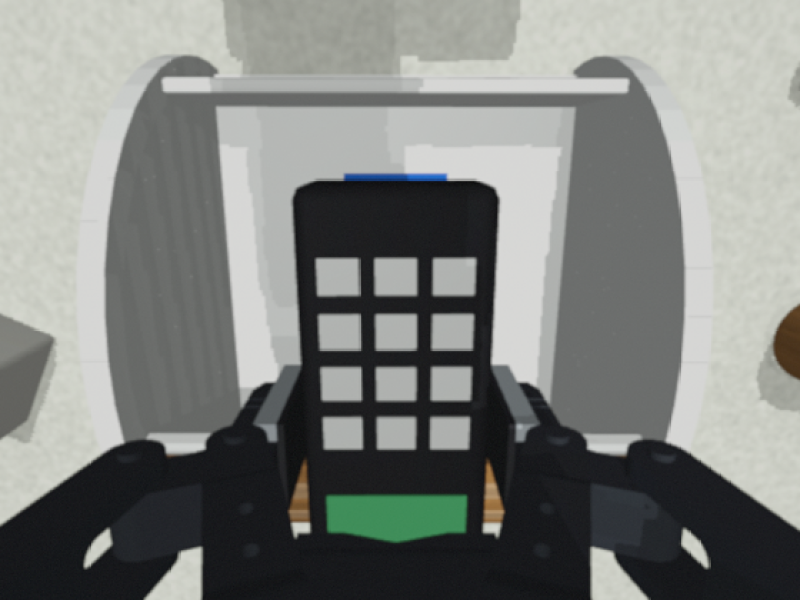

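Run:
```python
from h import *
c=load('wrist3'); k=.7
f=lambda u,v:[(u+.5)*k-.5,(v+.5)*k-.5]
print(onz(c,[f(162,77),f(629,77),f(162,92),f(629,92)],.1).round(4))
print(onz(c,[f(345,174),f(447,174)],.036).round(4))
print(onz(c,[f(308,183),f(485,183)],.278).round(4), 'foot z from tcp+18')
im=c['image'].astype(int); print(im[50:75,150].sum(1).tolist()); print(im[118:128,[255,265,275,285,300]].tolist()[::3])
s=load('side3'); i=s['image'][100:260,220:400]
```

```text
[[ 0.4842 -0.12    0.1   ]
 [ 0.4856  0.1284  0.1   ]
 [ 0.4917 -0.1209  0.1   ]
 [ 0.4931  0.1292  0.1   ]]
[[ 0.5373 -0.0303  0.036 ]
 [ 0.5377  0.0386  0.036 ]]
[[ 0.5306 -0.0158  0.278 ]
 [ 0.5308  0.0249  0.278 ]] foot z from tcp+18
[317, 379, 519, 555, 531, 526, 550, 558, 559, 557, 554, 551, 536, 499, 432, 350, 310, 309, 307, 313, 310, 309, 309, 310, 332]
[[[180, 183, 181], [180, 182, 180], [180, 183, 180], [215, 216, 213], [215, 215, 213]], [[128, 137, 164], [127, 136, 164], [128, 137, 165], [160, 167, 196], [160, 169, 205]], [[22, 74, 148], [21, 73, 147], [23, 74, 148], [28, 90, 174], [34, 105, 196]], [[16, 17, 21], [17, 19, 23], [17, 16, 21], [16, 15, 22], [11, 14, 20]]]
```

Emit:
carry_out(
  plan=[
    {"dx": -12,"dy": 0,"dz": 30,"twist": 0,"fingers": 1},
    {"dx": -12,"dy": 0,"dz": 65,"twist": 0,"fingers": 1},
    {"dx": -12,"dy": 0,"dz": 100,"twist": 0,"fingers": 1},
    {"dx": -12,"dy": 0,"dz": 135,"twist": 0,"fingers": 1},
    {"dx": -12,"dy": 0,"dz": 158,"twist": 0,"fingers": 1},
  ],
)

```text
clock: 8.42
eef_pos: [0.6033, 0.0041, 0.1004]
tool_rot: [0.003, 1.0, -0.0, 0.0]
ft_force: [-4.6, 1.2, 8.0]
grip_width: 0.0485
grasp_force: 72.4
```

Emit:
carry_out(
  plan=[
    {"dx": 0,"dy": 0,"dz": 2,"twist": 0,"fingers": 1},
    {"dx": 0,"dy": 0,"dz": 5,"twist": 0,"fingers": 1},
    {"dx": 0,"dy": 0,"dz": 8,"twist": 0,"fingers": 1},
    {"dx": 0,"dy": 0,"dz": 11,"twist": 0,"fingers": 1},
    {"dx": 0,"dy": 0,"dz": 14,"twist": 0,"fingers": 1},
  ],
)

```text
clock: 8.83
eef_pos: [0.6038, 0.0044, 0.091]
tool_rot: [0.003, 1.0, -0.0, 0.001]
ft_force: [-13.8, -0.5, 25.8]
grip_width: 0.0486
grasp_force: 76.8
```

Emit:
carry_out(
  plan=[
    {"dx": 0,"dy": 0,"dz": 1,"twist": 0,"fingers": 1},
    {"dx": 0,"dy": 0,"dz": 2,"twist": 0,"fingers": 1},
    {"dx": 0,"dy": 0,"dz": 3,"twist": 0,"fingers": 1},
    {"dx": 0,"dy": 0,"dz": 4,"twist": 0,"fingers": 1},
    {"dx": 0,"dy": 0,"dz": 4,"twist": 0,"fingers": 1},
  ],
)

```text
clock: 9.25
eef_pos: [0.6039, 0.0044, 0.0909]
tool_rot: [0.003, 1.0, -0.0, 0.002]
ft_force: [-15.6, -0.2, 28.2]
grip_width: 0.0487
grasp_force: 77.0
```

Run:
```python
from h import *
o=bot.get_obs(); print(o['ft_force'],o['ft_torque'],o['eef_pos'])
c=shot('wrist','wrist4');s=shot('side','side4');w=shot('scene','scene4')
out=np.zeros((600,800,3),np.uint8);out[:300,:400]=cv2.resize(c['image'],(400,300));out[:300,400:800]=cv2.resize(s['image'][130:280,240:440],(400,300),interpolation=3);out[300:,:400]=cv2.resize(w['image'][180:330,195:345],(400,300),interpolation=3)[:300]
cv2.imwrite('pics/c6.png',out[:,:,::-1])
```

```text
[-15.63471414  -0.15679308  28.18938568] [-0.06336373  2.4650333  -0.06593988] [0.60388273 0.00437384 0.09089723]
```

View pics/c6.png

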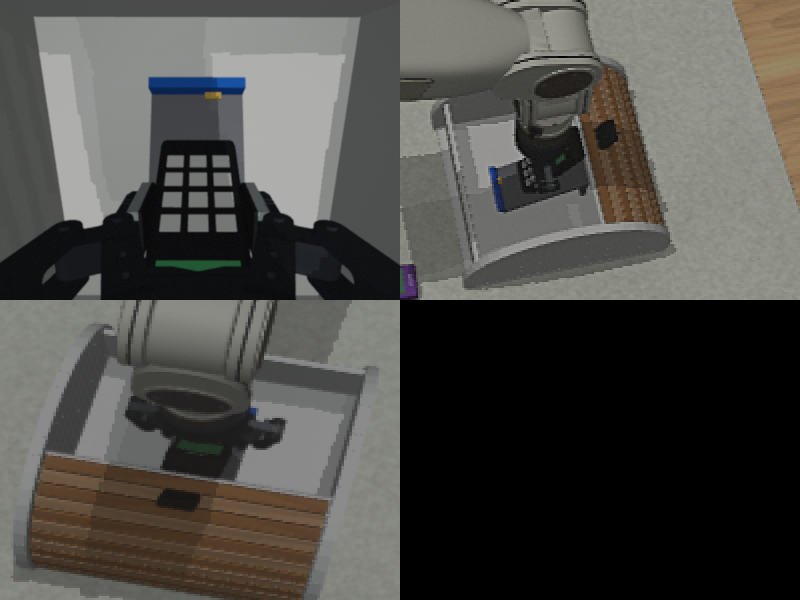

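```bash
cat >> h.py <<'E'
def keys(c,box):
    x0,y0,x1,y1=box; im=c['image'][y0:y1,x0:x1].astype(int)
    m=((im.min(2)>105)).astype(np.uint8); n,l,st,ce=cv2.connectedComponentsWithStats(m)
    return [(ce[i][0]+x0,ce[i][1]+y0,st[i,4]) for i in range(1,n) if st[i,4]>60 and st[i,0]>0 and st[i,1]>0 and st[i,0]+st[i,2]<x1-x0 and st[i,1]+st[i,3]<y1-y0]
E
python3 - <<'E'
from h import *
a=keys(load('wrist3'),(210,170,345,325)); b=keys(load('wrist4'),(228,200,330,340))
print(len(a),len(b)); 
for k in(a,b): print([tuple(np.round(t,1).tolist()) for t in k])
E
```

```text
12 9
[(235.9, 193.6, 786.0), (276.5, 193.5, 779.0), (317.6, 193.3, 787.0), (237.2, 232.0, 725.0), (277.0, 232.0, 724.0), (316.3, 231.9, 734.0), (238.4, 268.4, 676.0), (276.9, 268.4, 687.0), (315.5, 268.5, 671.0), (239.6, 302.9, 634.0), (277.0, 303.0, 619.0), (314.4, 302.9, 636.0)]
[(244.9, 225.5, 302.0), (277.0, 225.5, 295.0), (309.1, 225.4, 304.0), (243.0, 250.5, 369.0), (277.0, 250.5, 370.0), (311.5, 250.6, 386.0), (313.6, 279.0, 476.0), (277.0, 279.1, 466.0), (277.0, 312.2, 606.0)]
```

```bash
cat >> h.py <<'E'
def model():
    c=load('wrist2'); k=np.array(keys(c,(237,130,290,200)))[:,:2]; P=onz(c,k,.024)[:,:2]
    th=np.radians(-12.5); A=np.array([[np.cos(th),np.sin(th)],[-np.sin(th),np.cos(th)]])
    q=(P-[.4535,-.343])@A.T; X=sorted(q.tolist()); rows=[np.mean([r[0] for r in X[i*3:i*3+3]]) for i in range(4)]
    ys=sorted(q[:,1]); cols=[np.mean(ys[i*4:i*4+4]) for i in range(3)]; return rows,cols
def pnp(c,obj,img):
    ok,rv,tv=cv2.solvePnP(np.array(obj,float),np.array(img,float),np.array(c['intrinsics'],float),None)
    Rc=rot(c)@cv2.Rodrigues(rv)[0]; t=rot(c)@tv.ravel()+c['eye']
    e=cv2.projectPoints(np.array(obj,float),rv,tv,np.array(c['intrinsics'],float),None)[0][:,0]-img
    return Rc,t,np.abs(e).max()
E
python3 - <<'E'
from h import *
rows,cols=model(); print(np.round(rows,4),np.round(cols,4))
cols=np.array(cols)-np.mean(cols); cols=[cols[0],0,cols[2]]
for fn,box in(('wrist3',(210,170,345,325)),('wrist4',(228,200,330,340))):
    k=np.array(keys(load(fn),box))[:,:2]
    vs=sorted(k[:,1]); 
    obj=[];lv=[]
    for u,v in k:
        for j,x in enumerate(lv):
            if abs(x-v)<8: break
        else: lv.append(v)
    lv=sorted(lv)
    for u,v in k:
        r=int(np.argmin(np.abs(np.array(lv)-v))); ci=0 if u<262 else (2 if u>292 else 1)   # image left = world -y
        obj.append([rows[r],cols[ci],.024])
    Rc,t,e=pnp(load(fn),obj,k); print(fn,'pitch',np.degrees(np.arcsin(Rc[2,0])).round(2),'yaw',np.degrees(np.arctan2(Rc[1,0],Rc[0,0])).round(2),'origin',t.round(4),'err',e.round(2),'foot',(t-Rc[:,0]*.07).round(4))
E
```

```text
[-0.0476 -0.0335 -0.0197 -0.0056] [-0.0135  0.0005  0.0147]
wrist3 pitch 0.68 yaw -0.15 origin [0.6008 0.0041 0.2539] err 0.4 foot [0.5309 0.0043 0.2531]
wrist4 pitch 60.31 yaw -0.17 origin [0.631  0.0041 0.1085] err 0.23 foot [0.5964 0.0042 0.0477]
```

Emit:
carry_out(
  plan=[
    {"dx": 4,"dy": 0,"dz": -6,"twist": 0,"fingers": 1},
    {"dx": 12,"dy": 0,"dz": -3,"twist": 0,"fingers": 1},
    {"dx": 23,"dy": 0,"dz": 3,"twist": 0,"fingers": 1},
    {"dx": 23,"dy": 0,"dz": 3,"twist": 0,"fingers": 1},
    {"dx": 23,"dy": 0,"dz": 3,"twist": 0,"fingers": 1},
  ],
)

```text
clock: 9.82
eef_pos: [0.581, 0.005, 0.0811]
tool_rot: [0.002, 1.0, -0.0, 0.0]
ft_force: [0.6, 0.9, -1.7]
grip_width: 0.0485
grasp_force: 72.4
```

Emit:
carry_out(
  plan=[
    {"dx": 0,"dy": 0,"dz": 3,"twist": 0,"fingers": 1},
    {"dx": -2,"dy": 0,"dz": 6,"twist": 0,"fingers": 1},
    {"dx": -4,"dy": 0,"dz": 9,"twist": 0,"fingers": 1},
    {"dx": -5,"dy": 0,"dz": 11,"twist": 0,"fingers": 1},
    {"dx": -5,"dy": 0,"dz": 11,"twist": 0,"fingers": 1},
  ],
)

```text
clock: 10.23
eef_pos: [0.5924, 0.0051, 0.0767]
tool_rot: [0.002, 1.0, -0.0, 0.007]
ft_force: [-2.1, -0.3, 24.3]
grip_width: 0.0486
grasp_force: 77.3
```

```bash
cat >> h.py <<'E'
def pose(fn):
    c=shot('wrist',fn); rows,cols=model(); d=(cols[2]-cols[0])/2; cols=[-d,0,d]
    k=np.array([t for t in keys(c,(215,150,340,345)) if abs(t[0]-277)<55])
    k=k[np.argsort(k[:,1])]; mid=[t for t in k if abs(t[0]-277)<9]; print('mid',[(round(t[0],1),round(t[1],1),t[2]) for t in mid])
    lv=[t[1] for t in mid][:4]; obj=[];img=[]
    for u,v,_ in k:
        r=int(np.argmin(np.abs(np.array(lv)-v)))
        if abs(lv[r]-v)<6: obj.append([rows[r],cols[0 if u<262 else (2 if u>292 else 1)],.024]); img.append([u,v])
    Rc,t,e=pnp(c,obj,img); o=bot.get_obs()
    print('n',len(obj),'pitch',np.degrees(np.arcsin(Rc[2,0])).round(2),'yaw',np.degrees(np.arctan2(Rc[1,0],Rc[0,0])).round(2),'roll',np.degrees(np.arcsin(Rc[2,1])).round(2),'err',e.round(2))
    S=np.array([.5512,.0042,.026]); ex=np.array([.9063,0,.4226]); ez=np.array([-.4226,0,.9063])
    for n,p in(('foot',t-Rc[:,0]*.07),('end',t+Rc[:,0]*.07),('tcp',o['eef_pos'])): print(n,p.round(4),'rest s,h',((p-S)@ex*1000).round(1),((p-S)@ez*1000).round(1))
    print('F',o['ft_force'].round(1),'T',o['ft_torque'].round(2))
E
python3 -c "
from h import *
pose('w5')"
```

```text
mid [(np.float64(277.0), np.float64(215.0), np.float64(389.0)), (np.float64(277.0), np.float64(244.6), np.float64(471.0)), (np.float64(277.0), np.float64(276.5), np.float64(548.0)), (np.float64(277.0), np.float64(313.0), np.float64(673.0))]
n 12 pitch 50.09 yaw -0.16 roll -0.36 err 0.39
foot [0.5733 0.0048 0.0364] rest s,h 24.5 0.1
end [0.6631 0.0046 0.1438] rest s,h 151.2 59.5
tcp [0.5924 0.0051 0.0767] rest s,h 58.8 28.5
F [-1.6 -1.3 24.1] T [-0.22  0.77  0.03]
```

Emit:
carry_out(
  plan=[
    {"dx": 0,"dy": 0,"dz": 3,"twist": 0,"fingers": 1},
    {"dx": 0,"dy": 0,"dz": 6,"twist": 0,"fingers": 1},
    {"dx": 0,"dy": 0,"dz": 9,"twist": 0,"fingers": 1},
    {"dx": 0,"dy": 0,"dz": 11,"twist": 0,"fingers": 1},
    {"dx": 0,"dy": 0,"dz": 12,"twist": 0,"fingers": 1},
  ],
)

```text
clock: 10.7
eef_pos: [0.5968, 0.0056, 0.0674]
tool_rot: [0.002, 1.0, 0.0, 0.012]
ft_force: [3.3, -0.3, 30.4]
grip_width: 0.0485
grasp_force: 80.8
```

```bash
python3 -c "
from h import *
pose('w6')"
```

```text
mid [(np.float64(277.0), np.float64(208.5), np.float64(498.0)), (np.float64(277.0), np.float64(242.0), np.float64(571.0)), (np.float64(276.9), np.float64(278.1), np.float64(660.0)), (np.float64(276.9), np.float64(317.6), np.float64(707.0))]
n 12 pitch 38.74 yaw -0.32 roll 0.13 err 0.27
foot [0.566  0.0057 0.0343] rest s,h 16.9 1.3
end [0.6752 0.0051 0.1219] rest s,h 152.9 34.5
tcp [0.5964 0.0056 0.0669] rest s,h 58.3 17.9
F [ 3.3 -0.2 27.5] T [ 0.03 -0.2  -0.01]
```

Emit:
carry_out(
  plan=[
    {"dx": 0,"dy": 0,"dz": 3,"twist": 0,"fingers": 1},
    {"dx": 1,"dy": 0,"dz": 6,"twist": 0,"fingers": 1},
    {"dx": 2,"dy": 0,"dz": 8,"twist": 0,"fingers": 1},
    {"dx": 3,"dy": 0,"dz": 10,"twist": 0,"fingers": 1},
    {"dx": 3,"dy": 0,"dz": 10,"twist": 0,"fingers": 1},
  ],
)

```text
clock: 11.17
eef_pos: [0.5908, 0.0055, 0.0543]
tool_rot: [0.002, 1.0, 0.0, 0.009]
ft_force: [2.8, 0.6, 21.4]
grip_width: 0.0488
grasp_force: 81.3
```

```bash
python3 -c "
from h import *
pose('w7')"
```

```text
mid [(np.float64(276.8), np.float64(205.1), np.float64(604.0)), (np.float64(277.0), np.float64(241.0), np.float64(619.0)), (np.float64(277.1), np.float64(279.1), np.float64(678.0)), (np.float64(277.0), np.float64(319.5), np.float64(751.0))]
n 12 pitch 30.72 yaw -0.22 roll 0.27 err 0.34
foot [0.5525 0.0056 0.0277] rest s,h 1.9 1.0
end [0.6728 0.0052 0.0993] rest s,h 141.2 15.0
tcp [0.5908 0.0055 0.0543] rest s,h 47.9 8.9
F [ 2.7  0.7 20.5] T [-0.    0.15 -0.02]
```

Emit:
carry_out(
  plan=[
    {"dx": 0,"dy": 0,"dz": 2,"twist": 0,"fingers": 1},
    {"dx": -1,"dy": 0,"dz": 4,"twist": 0,"fingers": 1},
    {"dx": -2,"dy": 0,"dz": 6,"twist": 0,"fingers": 1},
    {"dx": -2,"dy": 0,"dz": 6,"twist": 0,"fingers": 1},
    {"dx": -2,"dy": 0,"dz": 6,"twist": 0,"fingers": 1},
  ],
)

```text
clock: 11.63
eef_pos: [0.5929, 0.0054, 0.0481]
tool_rot: [0.002, 1.0, 0.0, 0.009]
ft_force: [1.7, -0.6, 19.9]
grip_width: 0.0485
grasp_force: 82.6
```

```bash
python3 -c "
from h import *
pose('w8')"
```

```text
mid [(np.float64(277.1), np.float64(203.2), np.float64(631.0)), (np.float64(277.5), np.float64(241.0), np.float64(697.0)), (np.float64(277.2), np.float64(280.1), np.float64(714.0)), (np.float64(277.0), np.float64(320.5), np.float64(752.0))]
n 12 pitch 24.75 yaw -0.37 roll -1.09 err 0.41
foot [0.5494 0.0051 0.0267] rest s,h -1.3 1.4
end [0.6765 0.0043 0.0853] rest s,h 138.7 0.8
tcp [0.5929 0.0055 0.0481] rest s,h 47.2 2.4
F [ 3.1 -0.4 18.8] T [ 0.14 -0.14  0.16]
```

Emit:
carry_out(
  plan=[
    {"dx": 2,"dy": 0,"dz": 1,"twist": 0,"fingers": 1},
    {"dx": 3,"dy": 0,"dz": 1,"twist": 0,"fingers": 1},
    {"dx": 3,"dy": 0,"dz": 0,"twist": 0,"fingers": 1},
    {"dx": 2,"dy": 0,"dz": -2,"twist": 0,"fingers": 1},
    {"dx": 2,"dy": 0,"dz": -3,"twist": 0,"fingers": 1},
  ],
)

```text
clock: 12.1
eef_pos: [0.5925, 0.0054, 0.0489]
tool_rot: [0.002, 1.0, 0.0, 0.01]
ft_force: [10.9, -0.5, -1.7]
grip_width: 0.0486
grasp_force: 80.2
```

```bash
python3 -c "
from h import *
pose('w9')"
```

```text
mid [(np.float64(277.0), np.float64(203.0), np.float64(620.0)), (np.float64(277.6), np.float64(240.9), np.float64(688.0)), (np.float64(277.3), np.float64(279.9), np.float64(718.0)), (np.float64(277.0), np.float64(320.0), np.float64(777.0))]
n 12 pitch 25.0 yaw -0.41 roll 0.51 err 0.43
foot [0.5491 0.0059 0.0271] rest s,h -1.4 1.9
end [0.676  0.005  0.0863] rest s,h 138.6 1.9
tcp [0.5926 0.0054 0.0488] rest s,h 47.2 3.1
F [12.  -0.3  1.6] T [-0.02 -2.48 -0.03]
```

Emit:
carry_out(
  plan=[
    {"dx": -1,"dy": 0,"dz": 0,"twist": 0,"fingers": 0.3},
    {"dx": -1,"dy": 0,"dz": 0,"twist": 0,"fingers": -0.5},
    {"dx": -1,"dy": 0,"dz": -1,"twist": 0,"fingers": -1},
    {"dx": -1,"dy": 0,"dz": -2,"twist": 0,"fingers": -1},
    {"dx": -1,"dy": 0,"dz": -3,"twist": 0,"fingers": -1},
  ],
)

```text
clock: 12.57
eef_pos: [0.5834, 0.0055, 0.047]
tool_rot: [0.002, 1.0, -0.0, -0.001]
ft_force: [-0.2, 0.2, 0.1]
grip_width: 0.0855
grasp_force: 0.0
```

Emit:
carry_out(
  plan=[
    {"dx": 0,"dy": 0,"dz": -10,"twist": 0,"fingers": -1},
    {"dx": 0,"dy": 0,"dz": -40,"twist": 0,"fingers": -1},
    {"dx": 0,"dy": 0,"dz": -80,"twist": 0,"fingers": -1},
    {"dx": 0,"dy": 0,"dz": -120,"twist": 0,"fingers": -1},
    {"dx": 0,"dy": 0,"dz": -160,"twist": 0,"fingers": -1},
  ],
)

```text
clock: 12.98
eef_pos: [0.583, 0.0056, 0.2094]
tool_rot: [0.002, 1.0, -0.0, -0.0]
ft_force: [1.1, 0.1, -0.6]
grip_width: 0.0852
grasp_force: 0.0
```

Emit:
carry_out(
  plan=[
    {"dx": 0,"dy": 0,"dz": -25,"twist": 0,"fingers": -1},
    {"dx": 0,"dy": 0,"dz": -45,"twist": 0,"fingers": 1},
    {"dx": 0,"dy": 0,"dz": -50,"twist": 0,"fingers": 1},
    {"dx": 0,"dy": 0,"dz": -50,"twist": 0,"fingers": 1},
    {"dx": 0,"dy": 0,"dz": -50,"twist": 0,"fingers": 1},
  ],
)

```text
clock: 13.4
eef_pos: [0.5833, 0.0056, 0.2564]
tool_rot: [0.002, 1.0, -0.0, -0.001]
ft_force: [-0.2, 0.5, -2.2]
grip_width: 0.0384
grasp_force: 0.0
```

Run:
```python
from h import *
o=bot.get_obs(); print(o['eef_pos'],o['tool_rot'].round(3))
c=shot('wrist','w10');s=shot('side','side10');w=shot('scene','scene10')
out=np.zeros((600,800,3),np.uint8);out[:300,:400]=cv2.resize(c['image'],(400,300));out[:300,400:800]=cv2.resize(s['image'][130:280,240:440],(400,300),interpolation=3);out[300:,:400]=cv2.resize(w['image'][180:330,195:345],(400,300),interpolation=3)[:300]
cv2.imwrite('pics/c7.png',out[:,:,::-1])
```

```text
[0.58329619 0.00560128 0.25642221] [ 0.002  1.    -0.    -0.001]
```

View pics/c7.png

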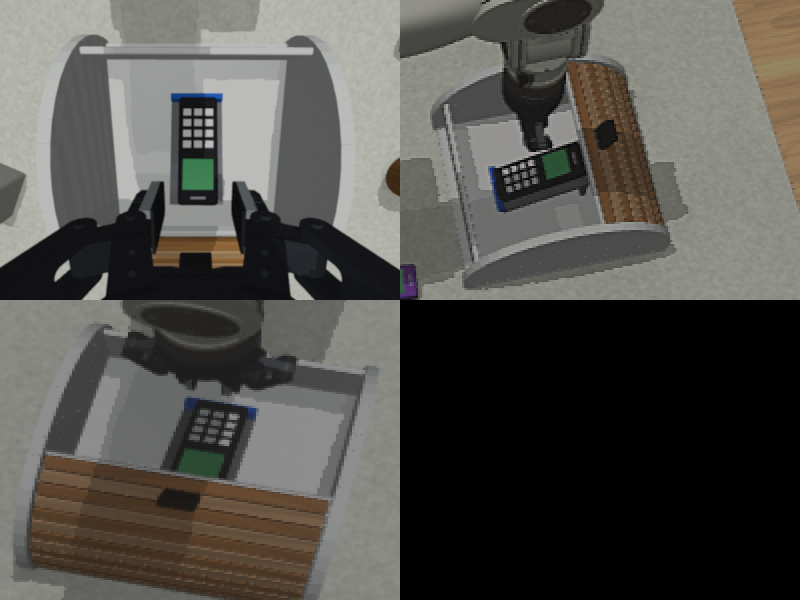

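Emit:
carry_out(
  plan=[
    {"dx": -30,"dy": -1,"dz": 0,"twist": 0,"fingers": -1},
    {"dx": -65,"dy": -1,"dz": 0,"twist": 0,"fingers": -1},
    {"dx": -100,"dy": -1,"dz": 0,"twist": 0,"fingers": -1},
    {"dx": -116,"dy": -1,"dz": 5,"twist": 0,"fingers": -1},
    {"dx": -116,"dy": -1,"dz": 35,"twist": 0,"fingers": -1},
  ],
)

```text
clock: 13.97
eef_pos: [0.7058, 0.0042, 0.2242]
tool_rot: [0.002, 1.0, 0.0, 0.005]
ft_force: [-0.6, -0.8, 0.5]
grip_width: 0.0746
grasp_force: 0.0
```

Emit:
carry_out(
  plan=[
    {"dx": 0,"dy": 0,"dz": 20,"twist": 0,"fingers": -1},
    {"dx": 0,"dy": 0,"dz": 36,"twist": 0,"fingers": -1},
    {"dx": 0,"dy": 0,"dz": 43,"twist": 0,"fingers": -1},
    {"dx": 0,"dy": 0,"dz": 43,"twist": 0,"fingers": -1},
    {"dx": 0,"dy": 0,"dz": 43,"twist": 0,"fingers": -1},
  ],
)

```text
clock: 14.38
eef_pos: [0.6994, 0.0042, 0.1786]
tool_rot: [0.002, 1.0, -0.0, -0.001]
ft_force: [0.3, 0.8, 0.4]
grip_width: 0.0851
grasp_force: 0.0
```

Now pinch the tab.

Emit:
carry_out(
  plan=[
    {"dx": 0,"dy": 0,"dz": 0,"twist": 0,"fingers": 1},
    {"dx": 0,"dy": 0,"dz": 0,"twist": 0,"fingers": 1},
    {"dx": 0,"dy": 0,"dz": 0,"twist": 0,"fingers": 1},
    {"dx": 0,"dy": 0,"dz": 0,"twist": 0,"fingers": 1},
    {"dx": 0,"dy": 0,"dz": 0,"twist": 0,"fingers": 1},
  ],
)

```text
clock: 14.8
eef_pos: [0.7002, 0.0027, 0.1809]
tool_rot: [0.002, 1.0, -0.001, 0.001]
ft_force: [1.0, -5.7, 4.0]
grip_width: 0.0306
grasp_force: 61.9
```

Emit:
carry_out(
  plan=[
    {"dx": 0,"dy": 0,"dz": 0,"twist": 0,"fingers": 1},
    {"dx": 0,"dy": 0,"dz": 0,"twist": 0,"fingers": 1},
    {"dx": 0,"dy": 0,"dz": 0,"twist": 0,"fingers": 1},
    {"dx": 0,"dy": 0,"dz": 0,"twist": 0,"fingers": 1},
    {"dx": 0,"dy": 0,"dz": 0,"twist": 0,"fingers": 1},
  ],
)

```text
clock: 15.22
eef_pos: [0.7003, 0.0027, 0.1809]
tool_rot: [0.002, 1.0, -0.001, 0.001]
ft_force: [-1.8, -4.3, 5.9]
grip_width: 0.0302
grasp_force: 62.0
```

Emit:
carry_out(
  plan=[
    {"dx": 11,"dy": 0,"dz": -5,"twist": 0,"fingers": 1},
    {"dx": 28,"dy": 0,"dz": -11,"twist": 0,"fingers": 1},
    {"dx": 45,"dy": 0,"dz": -15,"twist": 0,"fingers": 1},
    {"dx": 66,"dy": 0,"dz": -17,"twist": 0,"fingers": 1},
    {"dx": 87,"dy": 0,"dz": -17,"twist": 0,"fingers": 1},
  ],
)

```text
clock: 15.63
eef_pos: [0.6162, 0.0033, 0.1976]
tool_rot: [0.002, 1.0, -0.001, 0.005]
ft_force: [8.1, -3.4, -0.3]
grip_width: 0.0306
grasp_force: 59.8
```

Emit:
carry_out(
  plan=[
    {"dx": 21,"dy": 0,"dz": 3,"twist": 0,"fingers": 1},
    {"dx": 41,"dy": 0,"dz": 8,"twist": 0,"fingers": 1},
    {"dx": 58,"dy": 0,"dz": 14.5,"twist": 0,"fingers": 1},
    {"dx": 74,"dy": 0,"dz": 22.5,"twist": 0,"fingers": 1},
    {"dx": 89,"dy": 0,"dz": 32.5,"twist": 0,"fingers": 1},
  ],
)

```text
clock: 16.05
eef_pos: [0.5268, 0.004, 0.1699]
tool_rot: [0.002, 1.0, -0.001, 0.006]
ft_force: [-8.3, -5.1, 24.2]
grip_width: 0.0303
grasp_force: 59.1
```

Emit:
carry_out(
  plan=[
    {"dx": 10,"dy": 0,"dz": 5,"twist": 0,"fingers": 1},
    {"dx": 20,"dy": 0,"dz": 12,"twist": 0,"fingers": 1},
    {"dx": 29,"dy": 0,"dz": 20,"twist": 0,"fingers": 1},
    {"dx": 35,"dy": 0,"dz": 27,"twist": 0,"fingers": 1},
    {"dx": 39,"dy": 0,"dz": 32,"twist": 0,"fingers": 1},
  ],
)

```text
clock: 16.47
eef_pos: [0.4833, 0.0042, 0.1336]
tool_rot: [0.002, 1.0, -0.001, 0.0]
ft_force: [-11.7, -4.3, 19.4]
grip_width: 0.0301
grasp_force: 70.0
```

Emit:
carry_out(
  plan=[
    {"dx": 2,"dy": 0,"dz": 2,"twist": 0,"fingers": 1},
    {"dx": 3,"dy": 0,"dz": 4,"twist": 0,"fingers": 1},
    {"dx": 5,"dy": 0,"dz": 6,"twist": 0,"fingers": 1},
    {"dx": 5,"dy": 0,"dz": 6,"twist": 0,"fingers": 1},
    {"dx": 5,"dy": 0,"dz": 6,"twist": 0,"fingers": 1},
  ],
)

```text
clock: 16.88
eef_pos: [0.4776, 0.0043, 0.127]
tool_rot: [0.002, 1.0, -0.001, -0.001]
ft_force: [-9.2, -3.6, 13.0]
grip_width: 0.0299
grasp_force: 72.0
```

Run:
```python
from h import *
o=bot.get_obs(); print(o['eef_pos'],o['ft_force'])
c=shot('side','side11');b=shot('wrist','w11')
out=np.zeros((420,800,3),np.uint8);out[:,:420]=cv2.resize(c['image'][140:290,240:390],(420,420),interpolation=3);out[:285,420:]=cv2.resize(b['image'],(380,285))
cv2.imwrite('pics/c8.png',out[:,:,::-1])
```

```text
[0.47761844 0.00430956 0.12695738] [-9.17033797 -3.64652747 12.99660922]
```

View pics/c8.png

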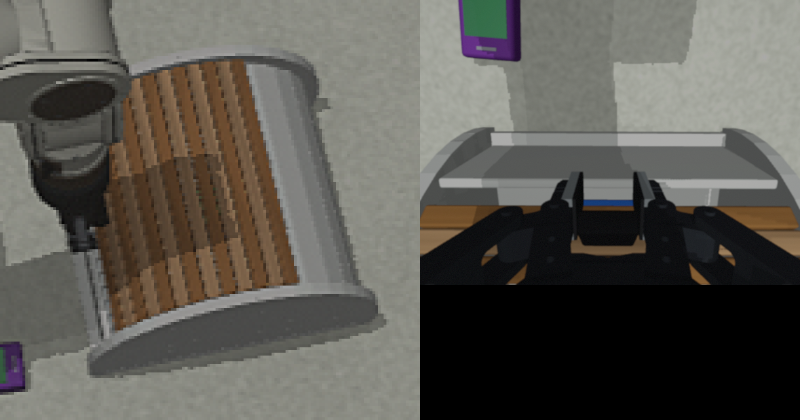

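Run:
```python
from h import *
c=load('w11'); s=load('side11'); f=1.4737
d=lambda uv:(np.array([uv[0],uv[1],1])@np.linalg.inv(c['intrinsics']).T)@rot(c).T
for q in np.arange(0,.3,.02):
    a=np.radians(30)+q; L=[.6235-.15*np.cos(a),-.09,.03+.15*np.sin(a)]; a2=np.radians(108)+q
    U=[.6235-.154*np.cos(a2),-.12,.03+.154*np.sin(a2)]; V=[.6235-.154*np.cos(a2),.127,.03+.154*np.sin(a2)]
    print(q.round(2),proj(c,L).round(0),proj(s,[U,V]).round(1).tolist())
print((205*f, (297/2.8+240,282/2.8+140),(247/2.8+240,62/2.8+140)))
```

```text
0.0 [[ 85. 284.]] [[344.0, 240.3], [323.4, 159.8]]
0.02 [[ 83. 290.]] [[345.0, 240.2], [324.3, 159.7]]
0.04 [[ 81. 295.]] [[345.9, 240.1], [325.3, 159.7]]
0.06 [[ 78. 301.]] [[346.9, 240.0], [326.2, 159.7]]
0.08 [[ 76. 307.]] [[347.9, 239.9], [327.1, 159.7]]
0.1 [[ 74. 313.]] [[348.8, 239.8], [328.0, 159.7]]
0.12 [[ 72. 319.]] [[349.8, 239.8], [328.9, 159.7]]
0.14 [[ 70. 326.]] [[350.7, 239.7], [329.8, 159.7]]
0.16 [[ 67. 332.]] [[351.6, 239.7], [330.7, 159.7]]
0.18 [[ 65. 339.]] [[352.5, 239.6], [331.6, 159.8]]
0.2 [[ 63. 346.]] [[353.4, 239.6], [332.4, 159.8]]
0.22 [[ 61. 353.]] [[354.2, 239.5], [333.3, 159.9]]
0.24 [[ 59. 361.]] [[355.1, 239.5], [334.1, 160.0]]
0.26 [[ 57. 368.]] [[355.9, 239.5], [334.9, 160.0]]
0.28 [[ 54. 376.]] [[356.7, 239.5], [335.7, 160.1]]
(302.1085, (346.07142857142856, 240.71428571428572), (328.2142857142857, 162.14285714285714))
```

Emit:
carry_out(
  plan=[
    {"dx": 2,"dy": 0,"dz": 3,"twist": 0,"fingers": 1},
    {"dx": 4,"dy": 0,"dz": 6,"twist": 0,"fingers": 1},
    {"dx": 6,"dy": 0,"dz": 9,"twist": 0,"fingers": 1},
    {"dx": 7,"dy": 0,"dz": 11,"twist": 0,"fingers": 1},
    {"dx": 7,"dy": 0,"dz": 11,"twist": 0,"fingers": 1},
  ],
)

```text
clock: 17.4
eef_pos: [0.4702, 0.0044, 0.1154]
tool_rot: [0.001, 1.0, -0.001, -0.002]
ft_force: [-9.4, -5.1, 10.5]
grip_width: 0.0303
grasp_force: 81.7
```

Emit:
carry_out(
  plan=[
    {"dx": 1,"dy": 0,"dz": 2,"twist": 0,"fingers": 1},
    {"dx": 2,"dy": 0,"dz": 4,"twist": 0,"fingers": 1},
    {"dx": 3,"dy": 0,"dz": 4,"twist": 0,"fingers": 1},
    {"dx": 3,"dy": 0,"dz": 4,"twist": 0,"fingers": 1},
    {"dx": 3,"dy": 0,"dz": 4,"twist": 0,"fingers": 1},
  ],
)

```text
clock: 17.82
eef_pos: [0.4698, 0.0044, 0.1146]
tool_rot: [0.001, 1.0, -0.001, 0.001]
ft_force: [-10.4, -5.7, 25.6]
grip_width: 0.0302
grasp_force: 82.8
```

Emit:
carry_out(
  plan=[
    {"dx": -1,"dy": 0,"dz": -2,"twist": 0,"fingers": 1},
    {"dx": -1,"dy": 0,"dz": -3,"twist": 0,"fingers": 0.3},
    {"dx": -1,"dy": 0,"dz": -3,"twist": 0,"fingers": -1},
    {"dx": -1,"dy": 0,"dz": -3,"twist": 0,"fingers": -1},
    {"dx": -1,"dy": 0,"dz": -3,"twist": 0,"fingers": -1},
  ],
)

```text
clock: 18.23
eef_pos: [0.4709, 0.0055, 0.1137]
tool_rot: [0.002, 1.0, 0.001, 0.0]
ft_force: [-0.2, 0.4, -0.5]
grip_width: 0.0654
grasp_force: 0.0
```

Emit:
carry_out(
  plan=[
    {"dx": 0,"dy": 0,"dz": -10,"twist": 0,"fingers": -1},
    {"dx": 0,"dy": 0,"dz": -40,"twist": 0,"fingers": -1},
    {"dx": 0,"dy": 0,"dz": -75,"twist": 0,"fingers": -1},
    {"dx": 10,"dy": 0,"dz": -110,"twist": 0,"fingers": -1},
    {"dx": 40,"dy": 0,"dz": -130,"twist": 0,"fingers": -1},
  ],
)

```text
clock: 18.65
eef_pos: [0.4349, 0.0056, 0.2471]
tool_rot: [0.002, 1.0, 0.0, 0.004]
ft_force: [1.7, -0.7, 0.7]
grip_width: 0.0856
grasp_force: 0.0
```

Run:
```python
from h import *
c=shot('side','side12');b=shot('wrist','w12');w=shot('scene','scene12')
for q in np.arange(0,.1,.02):
    a=np.radians(30)+q; L=[.6235-.15*np.cos(a),-.09,.03+.15*np.sin(a)]; a2=np.radians(108)+q
    print(q,proj(b,L).round(0),proj(c,[[.6235-.154*np.cos(a2),y,.03+.154*np.sin(a2)] for y in(-.12,.127)]).round(1).tolist())
out=np.zeros((600,800,3),np.uint8);out[:380,:380]=cv2.resize(c['image'][140:290,240:390],(380,380),interpolation=3);out[:315,380:]=cv2.resize(b['image'],(420,315));out[320:,380:]=cv2.resize(w['image'][100:350,80:455],(420,280))
cv2.imwrite('pics/c9.png',out[:,:,::-1])
```

```text
0.0 [[164. 269.]] [[344.0, 240.3], [323.4, 159.8]]
0.02 [[163. 272.]] [[345.0, 240.2], [324.3, 159.7]]
0.04 [[163. 275.]] [[345.9, 240.1], [325.3, 159.7]]
0.06 [[162. 278.]] [[346.9, 240.0], [326.2, 159.7]]
0.08 [[161. 281.]] [[347.9, 239.9], [327.1, 159.7]]
```

View pics/c9.png

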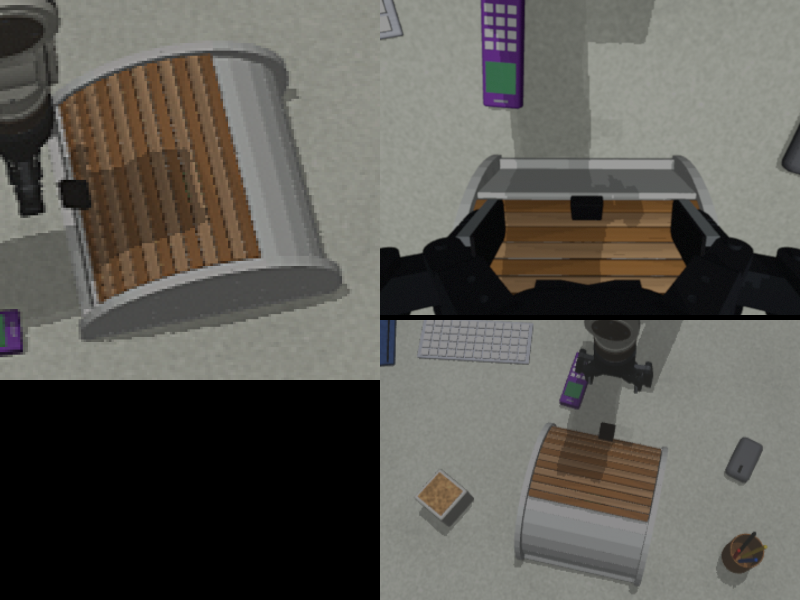

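```bash
python3 -c "
from workcell import job_done
print(job_done())"
```

```text
the job is handed in; nothing more can be done
None
```

I rolled the cover open, seated the handset on the charging rest against the blue ledge before letting go, and rolled the cover fully shut; on the way in, the handset tipped in the grip, probably against the back shell's edge, and I worked it flat again, and the job is handed in with the mouse, pen cup and cube left alone.

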